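Take the flat battery out of a work lamp and put it on charge

ROBOT

A 6-joint arm with a two-finger parallel gripper is mounted at the origin on the work surface. World frame = base frame: x ahead of the robot, y to its left, z up, the work surface at z = 0. Lengths are in m, angles in rad, forces in N, time in s.
With the tool pointing down it reaches from about 0.4 to 0.825 m from the base axis. Payload 7 kg.
Tool frame: the origin (TCP) lies on the front face of the gripper's body, between the roots of the fingers; the fingertips stand 66 mm ahead of it and the grasp point (between the pads) lies 47 mm ahead of it; z points along the fingers, y is the line along which they close (so a half turn about z gives the same grasp; the last joint's range is limited). The gripper opens to 88 mm and grips with 3 to 60 N. Pads are 19 mm wide; open, the fingers measure 130 mm over their backs; the gripper's body (78 mm by 193 mm) begins 47 mm behind the grasp point.
Start: joints at [1.549, 0.359, 0.012, 0, -1.224, -0.288], TCP at [0.206, 0.643, 0.292] pointing down, gripper open.
Joint ranges: [-3.07, 3.07], [-1.43, 2.12], [-1.02, 1.25], [-3.03, 1.67], [-3.05, -0], [-3.03, 3.03]. Speed limits (rad/s): [2.39, 2.39, 3.01, 3.14, 3.14, 3.14].

INTERFACE

Orientations are given as [roll, pitch, yaw] about the fixed x, y, z axes, in that order (R = Rz(yaw) Ry(pitch) Rx(roll)).
In Python, from station import arm gives the robot as it stands. The module is installed in compiled form; this text tells all that it offers.
- The arm moves only by the tool move_arm, never from a script. Its argument "increments" is a list of rows, each an object of numbers: "jaw": the gripper command: -1 is shut, 1 is fully open, values between are in proportion; "dx", "dy", "dz": the shift along the tool's x, y, z in m; "twist": the turn about the tool's z in rad. A call has 1 to 12 rows; each row shifts and turns the commanded pose from where the row before left it, along the tool's axes as they then stand; what a row does not reach is not made up. A row lasts 1/12 s, in which the tool goes at most 41.7 mm and 7.16 degrees, less where a joint would pass 70% of its speed; a pose out of reach is approached as far as the arm can. A call is refused whole if a number of a shift passes 0.0417 or a number of a turn 0.125, either way. A call with a gripper value outside its range is refused whole. The fingers move at their own pace and stop on an object; "force" is the grip in N (left out, the last holds). Time passes only in rows, so rows that do not move let the fingers close. It gives the time, the measured TCP pose, the force, the opening and the grip force at its end, in the units of the state.
- arm.get_state(): the state, without advancing time (a new reading comes with each control period).
- arm.grab_frame(name): name is "scene" or "top" or "wrist"; returns the picture (480x640x3 uint8, blue, green, red); there is no depth.
- arm.camera_info(name): a dict with "K" (3x3 intrinsics, pixels), "extrinsics" (4x4, takes a point from camera to world coordinates). Camera axes: x right, y down, z forward; pixel columns grow to the right and rows downward; lengths in m; the calibration is good to about 2 mm. A picture is of the moment at which its call begins: read the wrist's pose just before it. camera_info takes no time and is no camera call; for the wrist camera it gives the pose at the moment of the call.
- arm.job_done(): hands the job in; it is judged then, once.
Trained networks look in the newest picture that a camera, given by its name, has taken for a name from the list of things; names that differ only in an ending like _2 or _b are one class to them, and where a whole thing is asked for, a point or a joint stands for the part that bears it (a point fixed in the world has none). Each returns a list of dicts, best first, with "score" (0 to 1); they miss things now and then, are a little off and sometimes report something else, mostly with a low value. They report only what shows in the picture. A call takes as long as a camera call.
- arm.find_in(camera, name): "position" ([x, y, z] in m, in world coordinates, good to about 4 mm: the middle of the surface that is visible of it).
- arm.silhouettes(camera, name): "pixels" (480x640 bool, what is visible of it).
- arm.pinpoint(camera, name): "position" ([x, y, z] in m, in world coordinates, good to about 4 mm: a listed point, or the origin of a listed thing).
The state is a dict: "t": time; "q": joint angles; "qd": joint speeds; "joint_efforts": joint torques, N m; "eef_pos": TCP position; "ee_rot": TCP orientation; "force": force on the tool from outside, world axes, zero at the start; "moment": the same for the moment, N m; "width": finger opening in m; "gripper_force": force on a finger pad.
Only numpy, scipy, OpenCV 4.12 (cv2) and the standard library are available. Lean on these libraries where they do the work, as an engineer would, in place of code of your own. Each camera call takes 0.05 s, during which the arm holds its last target. There are 200 camera calls.

TASK

The work lamp's battery is flat: slide the red thumb latch sideways so that the battery cover springs open, lift the battery pack out and set it down on the rubber mat. Let go, take it again by its two ends and lower it gently, upright and fully home, between the charger's cheeks, without ever letting it drop; leave the cover standing open and the other things on the bench where they are.

Things in the scene. Friction and masses are not known exactly. Their poses are not given: they have to be found in the camera images.
- lamp: yellow cordless work lamp, a low box fixed to the bench, left or right: 157 mm along its x (-85 to +72), 160 mm along its y, thin side grips out to 97 mm, flat top (deck) 58 mm above the bench; red latch near the edge facing the robot (-x), white LED panel on the far face (+x). Origin on the bench, z up.
- lamp_bay (a point): centre of the battery bay's floor, under the cover, at lamp x = +12 mm, 10 mm above the bench; axes as the lamp's. The bay is a pit 66 mm (x) by 120 mm (y), 48 mm deep; the pack lies in its middle with 38 mm free for a finger on each y side and 3 mm on each x side. Two low ribs (tops 18 mm above the bench) flank the pack's y sides.
- latch_tab (a point): centre of the top of the red latch's tab on the front deck (at rest lamp x = -56, y = 0, 76 mm above the bench). The tab is 14 mm (lamp x) by 10 mm (lamp y) and stands 15 mm above its 3 mm thick foot plate; deck free on both y sides. Axes as the lamp's. A red tongue, 12 mm wide, top 66 mm above the bench, runs from it towards +x over a lip on the cover's front edge.
- latch (a joint): slide of the latch along the lamp's +y, in m: 0 at rest (locked), 0.018 at its stop. The cover lets go at about 0.012. A spring brings it back (1 N at rest, 2.7 N at the stop, light friction).
- cover_hinge (a point): middle of the cover's hinge line, which runs along the lamp's y, at lamp x = +55 mm, 61 mm above the bench. Axes as the lamp's.
- cover (a joint): angle of the black ribbed cover (80 mm along x, 132 along y, 5 thick, on the deck; front edge at lamp x = -27, lip to -36 mm), rad: 0 shut, 2.4 fully open, leaning back away from the robot, free edge then 115 mm above the bench and 60 mm beyond the hinge. Freed by the latch, its spring throws it fully open within about 2 s and keeps it there.
- pack: battery pack, loose black block with green band and green patch on top: 60 mm along its x, 44 mm along its y, 40 mm high, 0.2 to 0.33 kg. Origin at the centre of its underside, z up. It starts in the lamp's bay, axes along the lamp's, its top 50 mm above the bench, 8 mm below the deck. There only its two long sides (y faces) can be taken.
- mat: black rubber mat between lamp and charger, 200 mm (x) by 170 mm (y), 4 mm thick, origin at the centre of its underside; fixed. The roll of tape lies on its far part (50 to 80 mm along +x); the rest is free.
- charger: grey charger fixed to the bench on the side where the lamp is not; origin on the bench under the cradle's centre, z up. Base plate 130 mm (x) by 130 mm (y -83 to +47), 14 mm high. Two black cheeks, 10 mm thick, 70 mm long (x), tops 70 mm above the bench, stand 50 mm apart inside (y). A grey block (58 mm high) stands beside the -y cheek.
- cradle (a point): centre of the cradle floor between the cheeks, 14 mm above the bench; axes as the charger's. The seated pack's origin is here, its long side along x, either way round, 3 mm free each side. Low orange stops (tops 20 mm above the bench) 66 mm apart at its x ends; beyond them is room for fingers. The cheeks rise 16 mm above the seated pack, so hold it by its ends (x faces).
- tape: bystander, loose: roll of blue tape, a ring 52 mm across and 19 mm high, lying on the mat near its far edge
- jar: bystander, loose: amber jar with steel lid, 66 mm across, 85 mm high, behind the mat
- can: bystander, loose: can with blue band and white cap, 64 mm across, 130 mm high, at the back
- wrench: bystander, loose: steel wrench lying at the back
- screwdriver: bystander, loose: screwdriver with red handle, lying at the back left
- hammer: bystander, loose: hammer with yellow handle, lying at the far left
- mug: bystander, loose: white mug, 80 mm across, 90 mm high, at the far right

How it is judged:
By the outcome, as a careful person would: the job done as asked, in the order asked, and still so for the second after the job is handed in, with the robot touching nothing.
It also fails if it takes over 67 s, if anything falls off the work surface, if the arm or the gripper's body presses on something with over 40 N, if the wrist force passes 120 N, or if a joint passes its speed limit or range.

## Working session

There is one attempt and no reset: what is moved stays moved. The work goes in short steps, Python scripts to look and compute and a tool call to move; the robot and the scene stay as the last step left them, time stands still between calls to the robot, and variables do not carry over. Pictures are saved under pics/ and viewed, at most 14 in all, crops included, and the job is handed in when it is done.

Besides the shell and the picture viewer there is one more tool, called after "Emit:" by a JSON object that holds its "name" and its "arguments", one argument or row to a line. move_arm: Moves the arm, as the interface text tells. Its arguments: {"type":"object","properties":{"increments":{"type":"array"},"force":{"type":"number"}},"required":["increments"]}

```bash
mkdir -p pics; cat > h.py <<'E'
import numpy as np,cv2
from station import arm
from scipy.spatial.transform import Rotation as R
def pp(cam,names,fn='pinpoint'):
    for n in names:
        r=getattr(arm,fn)(cam,n)
        print(cam,n,[(np.round(d['position'],4).tolist(),round(d['score'],2)) for d in r[:2]])
def st():
    s=arm.get_state()
    print({k:np.round(s[k],4).tolist() for k in('t','q','eef_pos','ee_rot','force','width','gripper_force')})
    return s
E
python3 - <<'E'
from h import *
st()
for c in('scene','top'):
    im=arm.grab_frame(c); cv2.imwrite(f'pics/{c}0.png',im)
    pp(c,['lamp','lamp_bay','latch_tab','cover_hinge','mat','charger','cradle','tape'])
E
```

```text
{'t': 0.0, 'q': [1.5491, 0.3594, 0.011, -0.0004, -1.2241, -0.2881], 'eef_pos': [0.2057, 0.6425, 0.2912], 'ee_rot': [3.1399, -0.0001, -0.3099], 'force': [-0.8223, 0.3076, -0.5854], 'width': 0.0872, 'gripper_force': 0.0}
scene lamp [([0.543, -0.3054, -0.0011], 0.87), ([0.5305, 0.2963, 0.0016], 0.58)]
scene lamp_bay [([0.5014, -0.5435, 0.0022], 0.56)]
scene latch_tab [([0.4901, -0.2864, 0.0765], 0.39)]
scene cover_hinge [([0.5922, -0.3207, 0.0612], 0.57)]
scene mat [([0.48, 0.0073, 0.0003], 0.83), ([0.4907, -0.2889, 0.079], 0.23)]
scene charger [([0.5315, 0.2939, 0.0037], 0.76), ([0.7558, 0.0346, -0.0002], 0.19)]
scene cradle [([0.5274, 0.2946, 0.0097], 0.85)]
scene tape [([0.5412, 0.0616, 0.0056], 0.68), ([0.4917, -0.2871, 0.0796], 0.44)]
top lamp [([0.5445, -0.3069, 0.0006], 0.67)]
top lamp_bay [([0.7524, 0.1341, -0.0003], 0.43)]
top latch_tab [([0.4902, -0.2875, 0.0729], 0.44)]
top cover_hinge [([0.5944, -0.3248, 0.061], 0.95)]
top mat [([0.4854, 0.0123, 0.0004], 0.59)]
top charger [([0.5266, 0.2964, 0.0001], 0.78), ([0.7536, 0.0376, 0.0034], 0.37)]
top cradle [([0.5238, 0.2991, 0.016], 0.61), ([0.49, -0.2884, 0.0792], 0.5)]
top tape [([0.544, 0.0593, 0.005], 0.46), ([0.7037, 0.3679, 0.0004], 0.25)]
```

View pics/top0.png

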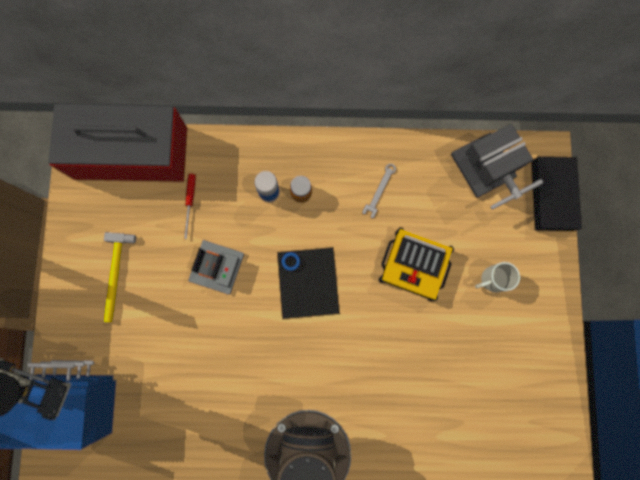

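View pics/scene0.png

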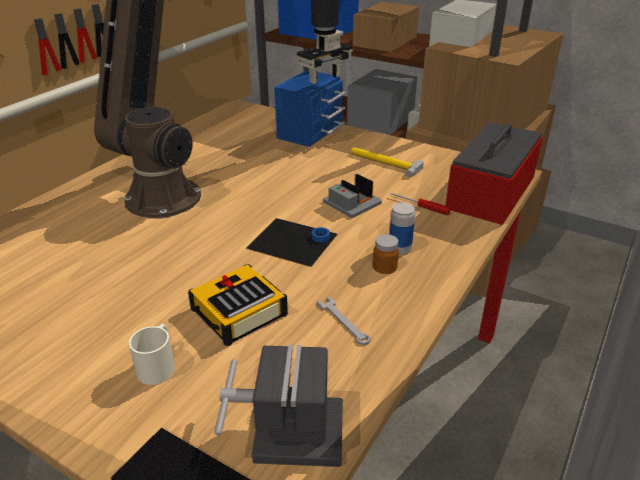

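Emit:
{"name": "move_arm", "arguments": {
  "increments": [
    {"dx":0.03,"dy":0.026,"jaw":-0.3},
    {"dx":0.03,"dy":0.026,"jaw":-0.3},
    {"dx":0.03,"dy":0.026,"jaw":-0.3},
    {"dx":0.03,"dy":0.026,"jaw":-0.3},
    {"dx":0.03,"dy":0.026,"jaw":-0.3},
    {"dx":0.03,"dy":0.026,"jaw":-0.3},
    {"dx":0.03,"dy":0.026,"jaw":-0.3},
    {"dx":0.03,"dy":0.026,"jaw":-0.3},
    {"dx":0.03,"dy":0.026,"jaw":-0.3},
    {"dx":0.03,"dy":0.026,"jaw":-0.3},
    {"dx":0.03,"dy":0.026,"jaw":-0.3},
    {"dx":0.03,"dy":0.026,"jaw":-0.3}
  ]
}}

```text
$.increments[0]: bad value
```

```bash
python3 - <<'E'
from h import *
st()
arm.grab_frame('top')
for n in('lamp','charger','mat'):
    for d in arm.silhouettes('top',n)[:1]:
        m=d['pixels'].astype(np.uint8)
        c=max(cv2.findContours(m,0,2)[0],key=cv2.contourArea)
        K=arm.camera_info('top')['K'];E=arm.camera_info('top')['extrinsics']
        z={'lamp':.05,'charger':.014,'mat':.004}[n]
        p=c.reshape(-1,2).astype(float);r=(np.c_[p,np.ones(len(p))]@np.linalg.inv(K).T)@E[:3,:3].T
        w=E[:3,3]+r*((z-E[2,3])/r[:,2])[:,None]
        print(n,d['score'],cv2.minAreaRect((w[:,:2]*1000).astype(np.float32)))
E
```

```text
{'t': 0.9, 'q': [1.5491, 0.3586, 0.0119, 0.0, -1.2241, -0.2881], 'eef_pos': [0.2058, 0.6428, 0.2922], 'ee_rot': [3.1416, -0.0, -0.3098], 'force': [0.6284, 0.1698, -0.2274], 'width': 0.0874, 'gripper_force': 0.0}
lamp 0.97 ((533.3519287109375, -301.70050048828125), (191.7630615234375, 173.79673767089844), 70.38827514648438)
charger 0.64 ((519.2628784179688, 279.69500732421875), (134.72299194335938, 131.50860595703125), 73.83894348144531)
mat 0.91 ((479.3343505859375, 9.095344543457031), (202.3400115966797, 174.69955444335938), 5.835932731628418)
```

Emit:
{"name": "move_arm", "arguments": {
  "increments": [
    {"jaw":-0.3,"dx":0.03,"dy":0.026,"dz":0,"twist":0},
    {"jaw":-0.3,"dx":0.03,"dy":0.026,"dz":0,"twist":0},
    {"jaw":-0.3,"dx":0.03,"dy":0.026,"dz":0,"twist":0},
    {"jaw":-0.3,"dx":0.03,"dy":0.026,"dz":0,"twist":0},
    {"jaw":-0.3,"dx":0.03,"dy":0.026,"dz":0,"twist":0},
    {"jaw":-0.3,"dx":0.03,"dy":0.026,"dz":0,"twist":0},
    {"jaw":-0.3,"dx":0.03,"dy":0.026,"dz":0,"twist":0},
    {"jaw":-0.3,"dx":0.03,"dy":0.026,"dz":0,"twist":0},
    {"jaw":-0.3,"dx":0.03,"dy":0.026,"dz":0,"twist":0},
    {"jaw":-0.3,"dx":0.03,"dy":0.026,"dz":0,"twist":0},
    {"jaw":-0.3,"dx":0.03,"dy":0.026,"dz":0,"twist":0},
    {"jaw":-0.3,"dx":0.03,"dy":0.026,"dz":0,"twist":0}
  ]
}}

```text
t: 2.1
eef_pos: [0.4541, 0.2342, 0.2927]
ee_rot: [-3.141, -0.0, -0.309]
force: [1.0, -0.1, -0.9]
width: 0.0308
gripper_force: 0.0
```

Emit:
{"name": "move_arm", "arguments": {
  "increments": [
    {"jaw":-0.3,"dx":0.0155,"dy":0.038,"dz":0,"twist":0.0025},
    {"jaw":-0.3,"dx":0.0155,"dy":0.038,"dz":0,"twist":0.0025},
    {"jaw":-0.3,"dx":0.0155,"dy":0.038,"dz":0,"twist":0.0025},
    {"jaw":-0.3,"dx":0.0155,"dy":0.038,"dz":0,"twist":0.0025},
    {"jaw":-0.3,"dx":0.0155,"dy":0.038,"dz":0,"twist":0.0025},
    {"jaw":-0.3,"dx":0.0155,"dy":0.038,"dz":0,"twist":0.0025},
    {"jaw":-0.3,"dx":0.0155,"dy":0.038,"dz":0,"twist":0.0025},
    {"jaw":-0.3,"dx":0.0155,"dy":0.038,"dz":0,"twist":0.0025},
    {"jaw":-0.3,"dx":0.0155,"dy":0.038,"dz":0,"twist":0.0025},
    {"jaw":-0.3,"dx":0.0155,"dy":0.038,"dz":0,"twist":0.0025},
    {"jaw":-0.3,"dx":0.0155,"dy":0.038,"dz":0,"twist":0.0025},
    {"jaw":-0.3,"dx":0.0155,"dy":0.038,"dz":0,"twist":0.0025}
  ]
}}

```text
t: 3.1
eef_pos: [0.4846, -0.2577, 0.2926]
ee_rot: [-3.141, -0.001, -0.34]
force: [2.2, 1.4, 0.4]
width: 0.0307
gripper_force: 0.0
```

```bash
python3 - <<'E'
from h import *
s=st()
im=arm.grab_frame('wrist'); cv2.imwrite('pics/w1.png',im)
pp('wrist',['lamp','latch_tab','cover_hinge','lamp_bay'])
pp('wrist',['latch_tab'],'find_in')
print(np.round(arm.camera_info('wrist')['extrinsics'],3))
E
```

```text
{'t': 3.1, 'q': [-0.1317, 0.1509, -0.268, 0.0, -1.151, 1.3626], 'eef_pos': [0.4846, -0.2577, 0.2926], 'ee_rot': [-3.1414, -0.0009, -0.3398], 'force': [2.22, 1.3517, 0.4366], 'width': 0.0307, 'gripper_force': 0.0}
wrist lamp [([0.544, -0.3051, -0.0007], 0.59)]
wrist latch_tab [([0.4908, -0.291, 0.0745], 0.59)]
wrist cover_hinge [([0.5964, -0.3282, 0.0596], 0.67)]
wrist lamp_bay []
wrist latch_tab [([0.4954, -0.2936, 0.0644], 0.88)]
[[-0.334 -0.904 -0.267  0.558]
 [-0.943  0.32   0.095 -0.281]
 [-0.     0.283 -0.959  0.385]
 [ 0.     0.     0.     1.   ]]
```

View pics/w1.png

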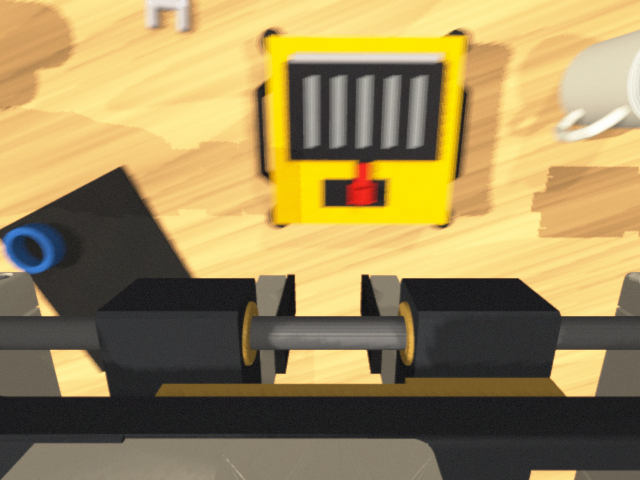

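Emit:
{"name": "move_arm", "arguments": {
  "increments": [
    {"jaw":-0.3,"dx":0.003,"dy":0.0055,"dz":0.013,"twist":0},
    {"jaw":-0.3,"dx":0.003,"dy":0.0055,"dz":0.013,"twist":0},
    {"jaw":-0.3,"dx":0.003,"dy":0.0055,"dz":0.013,"twist":0},
    {"jaw":-0.3,"dx":0.003,"dy":0.0055,"dz":0.013,"twist":0},
    {"jaw":-0.3,"dx":0.003,"dy":0.0055,"dz":0.013,"twist":0},
    {"jaw":-0.3,"dx":0,"dy":0,"dz":0.013,"twist":0},
    {"jaw":-0.3,"dx":0,"dy":0,"dz":0.013,"twist":0},
    {"jaw":-0.3,"dx":0,"dy":0,"dz":0.013,"twist":0},
    {"jaw":-0.3,"dx":0,"dy":0,"dz":0.013,"twist":0},
    {"jaw":-0.3,"dx":0,"dy":0,"dz":0.013,"twist":0},
    {"jaw":-0.3,"dx":0,"dy":0,"dz":0,"twist":0}
  ]
}}

```text
t: 4.32
eef_pos: [0.4891, -0.2844, 0.1602]
ee_rot: [-3.141, 0.003, -0.338]
force: [-0.4, 0.2, 0.0]
width: 0.0304
gripper_force: 0.0
```

```bash
python3 - <<'E'
from h import *
s=st()
im=arm.grab_frame('wrist'); cv2.imwrite('pics/w2.png',im)
pp('wrist',['latch_tab','cover_hinge'])
E
```

```text
{'t': 4.3167, 'q': [-0.1812, 0.304, -0.3999, -0.0009, -0.8701, 1.4149], 'eef_pos': [0.4891, -0.2844, 0.1602], 'ee_rot': [-3.1414, 0.0033, -0.3377], 'force': [-0.4168, 0.1922, 0.0077], 'width': 0.0304, 'gripper_force': 0.0}
wrist latch_tab [([0.4888, -0.289, 0.0755], 0.71)]
wrist cover_hinge [([0.5956, -0.3263, 0.0601], 0.88)]
```

View pics/w2.png

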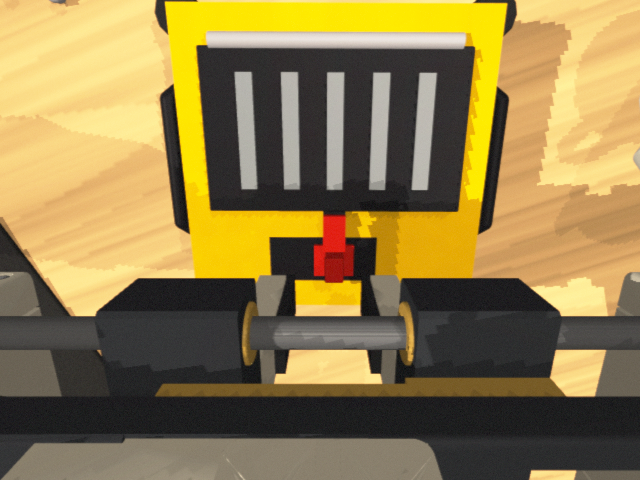

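Emit:
{"name": "move_arm", "arguments": {
  "increments": [
    {"jaw":-0.3,"dx":0,"dy":0.002,"dz":0.005,"twist":0},
    {"jaw":-0.3,"dx":0,"dy":0.002,"dz":0.008,"twist":0},
    {"jaw":-0.3,"dx":0,"dy":0,"dz":0.008,"twist":0},
    {"jaw":-0.3,"dx":0,"dy":0,"dz":0.006,"twist":0},
    {"jaw":-0.3,"dx":0,"dy":0,"dz":0,"twist":0}
  ]
}}

```text
t: 4.88
eef_pos: [0.4875, -0.2901, 0.1334]
ee_rot: [3.142, 0.003, -0.341]
force: [-0.4, 0.1, -0.5]
width: 0.0309
gripper_force: 0.0
```

Push +y of lamp (tool −y): 10 mm free, then ~17 mm.

Emit:
{"name": "move_arm", "arguments": {
  "increments": [
    {"jaw":-0.3,"dx":0,"dy":-0.004,"dz":0,"twist":0},
    {"jaw":-0.3,"dx":0,"dy":-0.004,"dz":0,"twist":0},
    {"jaw":-0.3,"dx":0,"dy":-0.004,"dz":0,"twist":0},
    {"jaw":-0.3,"dx":0,"dy":-0.003,"dz":0,"twist":0},
    {"jaw":-0.3,"dx":0,"dy":-0.003,"dz":0,"twist":0},
    {"jaw":-0.3,"dx":0,"dy":-0.003,"dz":0,"twist":0},
    {"jaw":-0.3,"dx":0,"dy":-0.003,"dz":0,"twist":0},
    {"jaw":-0.3,"dx":0,"dy":-0.002,"dz":0,"twist":0},
    {"jaw":-0.3,"dx":0,"dy":0,"dz":0,"twist":0},
    {"jaw":-0.3,"dx":0,"dy":0,"dz":0,"twist":0}
  ]
}}

```text
t: 5.72
eef_pos: [0.4975, -0.2656, 0.1354]
ee_rot: [3.142, -0.001, -0.339]
force: [0.0, -1.8, 0.2]
width: 0.0306
gripper_force: 0.9
```

```bash
python3 - <<'E'
from h import *
s=st()
im=arm.grab_frame('wrist'); cv2.imwrite('pics/w3.png',im)
E
```

```text
{'t': 5.7167, 'q': [-0.1434, 0.3298, -0.4325, 0.0001, -0.808, 1.3747], 'eef_pos': [0.4975, -0.2656, 0.1354], 'ee_rot': [3.1416, -0.0005, -0.3394], 'force': [0.0231, -1.8389, 0.1722], 'width': 0.0306, 'gripper_force': 0.9416}
```

View pics/w3.png

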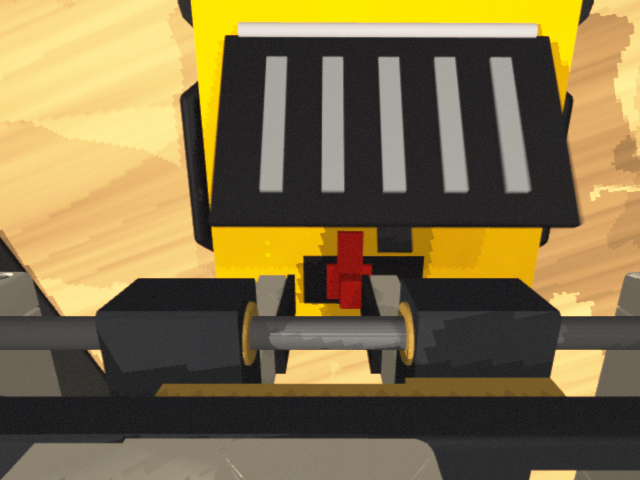

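The cover has come free and is rising (lip at (395,240) clear of the tongue at (350,245)).

Emit:
{"name": "move_arm", "arguments": {
  "increments": [
    {"jaw":-0.3,"dx":0,"dy":0,"dz":0,"twist":0},
    {"jaw":-0.3,"dx":0,"dy":0,"dz":0,"twist":0},
    {"jaw":-0.3,"dx":0,"dy":0,"dz":0,"twist":0},
    {"jaw":-0.3,"dx":0,"dy":0,"dz":0,"twist":0},
    {"jaw":-0.3,"dx":0,"dy":0,"dz":0,"twist":0},
    {"jaw":-0.3,"dx":0,"dy":0,"dz":0,"twist":0},
    {"jaw":-0.3,"dx":0,"dy":0,"dz":0,"twist":0},
    {"jaw":-0.3,"dx":0,"dy":0,"dz":0,"twist":0},
    {"jaw":-0.3,"dx":0,"dy":0,"dz":0,"twist":0},
    {"jaw":-0.3,"dx":0,"dy":0,"dz":0,"twist":0},
    {"jaw":-0.3,"dx":0,"dy":0,"dz":0,"twist":0},
    {"jaw":-0.3,"dx":0,"dy":0,"dz":0,"twist":0}
  ]
}}

```text
t: 6.77
eef_pos: [0.4973, -0.2657, 0.1352]
ee_rot: [3.142, -0.0, -0.34]
force: [0.7, -3.5, 0.7]
width: 0.0308
gripper_force: 1.1
```

Emit:
{"name": "move_arm", "arguments": {
  "increments": [
    {"jaw":-0.3,"dx":0,"dy":0,"dz":0,"twist":0},
    {"jaw":-0.3,"dx":0,"dy":0,"dz":0,"twist":0},
    {"jaw":-0.3,"dx":0,"dy":0.005,"dz":0,"twist":0},
    {"jaw":-0.3,"dx":0,"dy":0.005,"dz":0,"twist":0},
    {"jaw":-0.3,"dx":0,"dy":0.006,"dz":0,"twist":0},
    {"jaw":-0.3,"dx":0,"dy":0.006,"dz":-0.005,"twist":0},
    {"jaw":0,"dx":0,"dy":0,"dz":-0.02,"twist":0},
    {"jaw":0.36,"dx":0,"dy":0,"dz":-0.025,"twist":0},
    {"jaw":0.36,"dx":0,"dy":0,"dz":-0.03,"twist":0},
    {"jaw":0.36,"dx":0,"dy":0,"dz":-0.03,"twist":0},
    {"jaw":0.36,"dx":0,"dy":0,"dz":0,"twist":0}
  ]
}}

```text
t: 7.68
eef_pos: [0.4919, -0.2879, 0.2517]
ee_rot: [3.141, -0.009, -0.339]
force: [1.8, 0.5, 1.4]
width: 0.0572
gripper_force: 0.0
```

```bash
python3 - <<'E'
from h import *
s=st()
im=arm.grab_frame('wrist'); cv2.imwrite('pics/w4.png',im)
pp('wrist',['lamp','latch_tab','cover_hinge','lamp_bay','pack'])
E
```

```text
{'t': 7.6833, 'q': [-0.1854, 0.213, -0.2888, 0.0019, -1.0601, 1.4159], 'eef_pos': [0.4919, -0.2879, 0.2517], 'ee_rot': [3.1413, -0.009, -0.3393], 'force': [1.7805, 0.548, 1.3634], 'width': 0.0572, 'gripper_force': 0.0}
wrist lamp []
wrist latch_tab [([0.4901, -0.2915, 0.0754], 0.71)]
wrist cover_hinge [([0.598, -0.3276, 0.0592], 0.7)]
wrist lamp_bay []
wrist pack [([0.5579, -0.3079, 0.0069], 0.71)]
```

View pics/w4.png

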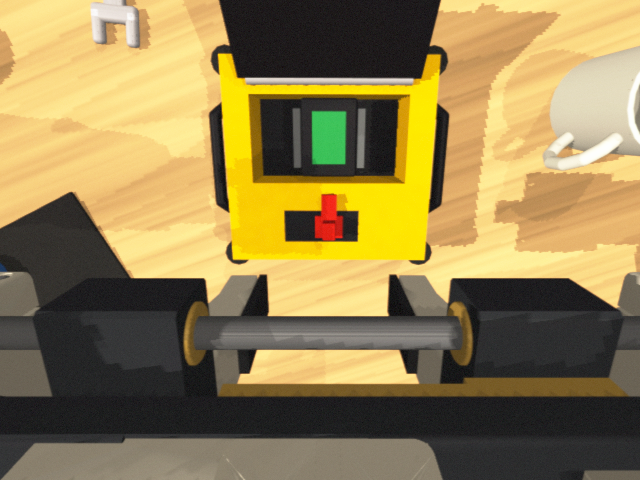

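The cover stands fully open; the pack's green patch is at (328,137), centred between the fingers.

Emit:
{"name": "move_arm", "arguments": {
  "increments": [
    {"jaw":0.36,"dx":0.017,"dy":0,"dz":0,"twist":0},
    {"jaw":0.36,"dx":0.017,"dy":0,"dz":0,"twist":0},
    {"jaw":0.36,"dx":0.017,"dy":0,"dz":0.01,"twist":0},
    {"jaw":0.36,"dx":0.017,"dy":0,"dz":0.02,"twist":0},
    {"jaw":0.36,"dx":0,"dy":0,"dz":0.02,"twist":0},
    {"jaw":0.36,"dx":0,"dy":0,"dz":0.02,"twist":0},
    {"jaw":0.36,"dx":0,"dy":0,"dz":0.02,"twist":0},
    {"jaw":0.36,"dx":0,"dy":0,"dz":0.01,"twist":0},
    {"jaw":0.36,"dx":0,"dy":0,"dz":0,"twist":0}
  ]
}}

```text
t: 8.73
eef_pos: [0.5522, -0.3086, 0.1416]
ee_rot: [3.141, 0.006, -0.34]
force: [0.0, 1.2, 0.3]
width: 0.0596
gripper_force: 0.0
```

```bash
python3 - <<'E'
from h import *
s=st()
im=arm.grab_frame('wrist'); cv2.imwrite('pics/w5.png',im)
pp('wrist',['cover_hinge','pack'])
for d in arm.silhouettes('wrist','pack')[:1]:
    ys,xs=np.nonzero(d['pixels']);print(xs.min(),xs.max(),ys.min(),ys.max())
E
```

```text
{'t': 8.7333, 'q': [-0.2018, 0.4216, -0.2643, -0.0007, -0.8912, 1.4329], 'eef_pos': [0.5522, -0.3086, 0.1416], 'ee_rot': [3.1412, 0.0063, -0.3402], 'force': [0.0411, 1.2098, 0.322], 'width': 0.0596, 'gripper_force': 0.0}
wrist cover_hinge [([0.5968, -0.3262, 0.0611], 0.95)]
wrist pack [([0.5608, -0.3084, 0.0071], 0.59)]
287 371 207 310
```

View pics/w5.png

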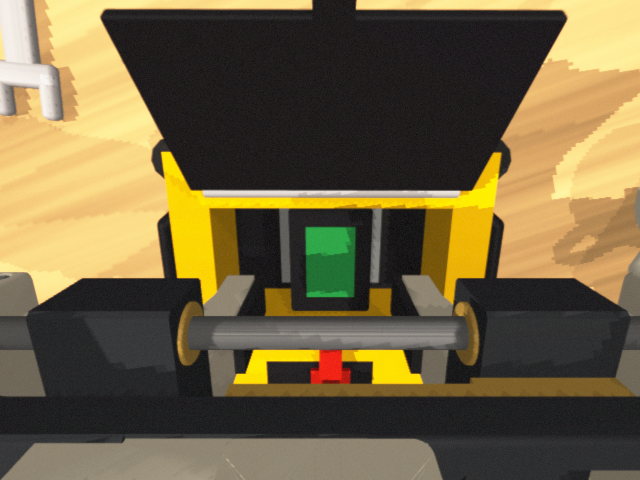

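Emit:
{"name": "move_arm", "arguments": {
  "increments": [
    {"jaw":0.36,"dx":0.002,"dy":0.001,"dz":0.01,"twist":0},
    {"jaw":0.36,"dx":0.002,"dy":0,"dz":0.01,"twist":0},
    {"jaw":0.36,"dx":0,"dy":0,"dz":0.01,"twist":0},
    {"jaw":0.36,"dx":0,"dy":0,"dz":0.01,"twist":0},
    {"jaw":0.36,"dx":0,"dy":0,"dz":0.007,"twist":0},
    {"jaw":0.36,"dx":0,"dy":0,"dz":0.005,"twist":0},
    {"jaw":0.36,"dx":0,"dy":0,"dz":0,"twist":0},
    {"jaw":0.36,"dx":0,"dy":0,"dz":0,"twist":0}
  ]
}}

```text
t: 9.6
eef_pos: [0.5574, -0.3114, 0.0928]
ee_rot: [3.141, 0.001, -0.34]
force: [0.0, -0.1, -0.2]
width: 0.0598
gripper_force: 0.0
```

Emit:
{"name": "move_arm", "arguments": {
  "force": 25,
  "increments": [
    {"jaw":0.36,"dx":0,"dy":0,"dz":0.003,"twist":0},
    {"jaw":-0.4,"dx":0,"dy":0,"dz":0,"twist":0},
    {"jaw":-0.4,"dx":0,"dy":0,"dz":0,"twist":0},
    {"jaw":-0.4,"dx":0,"dy":0,"dz":0,"twist":0},
    {"jaw":-0.4,"dx":0,"dy":0,"dz":0,"twist":0},
    {"jaw":-0.4,"dx":0,"dy":0,"dz":0,"twist":0},
    {"jaw":-0.4,"dx":0,"dy":0,"dz":0,"twist":0}
  ]
}}

```text
t: 10.18
eef_pos: [0.5576, -0.3114, 0.0905]
ee_rot: [3.142, -0.0, -0.34]
force: [0.1, 0.5, 2.0]
width: 0.0441
gripper_force: 25.0
```

Emit:
{"name": "move_arm", "arguments": {
  "increments": [
    {"jaw":-0.4,"dx":0,"dy":0,"dz":-0.004,"twist":0},
    {"jaw":-0.4,"dx":0,"dy":0,"dz":-0.006,"twist":0},
    {"jaw":-0.4,"dx":0,"dy":0,"dz":-0.01,"twist":0},
    {"jaw":-0.4,"dx":0,"dy":0,"dz":-0.012,"twist":0},
    {"jaw":-0.4,"dx":0,"dy":0,"dz":-0.014,"twist":0},
    {"jaw":-0.4,"dx":0,"dy":0,"dz":-0.014,"twist":0},
    {"jaw":-0.4,"dx":0,"dy":0,"dz":-0.014,"twist":0},
    {"jaw":-0.4,"dx":0,"dy":0,"dz":-0.014,"twist":0},
    {"jaw":-0.4,"dx":0,"dy":0,"dz":-0.012,"twist":0},
    {"jaw":-0.4,"dx":0,"dy":0,"dz":-0.006,"twist":0},
    {"jaw":-0.4,"dx":0,"dy":0,"dz":0,"twist":0}
  ]
}}

```text
t: 11.1
eef_pos: [0.5582, -0.3116, 0.1985]
ee_rot: [-3.141, -0.003, -0.34]
force: [0.1, -0.4, -2.3]
width: 0.0439
gripper_force: 25.0
```

Emit:
{"name": "move_arm", "arguments": {
  "increments": [
    {"jaw":-0.4,"dx":-0.008,"dy":-0.0105,"dz":0,"twist":0},
    {"jaw":-0.4,"dx":-0.016,"dy":-0.021,"dz":0,"twist":0},
    {"jaw":-0.4,"dx":-0.0195,"dy":-0.0255,"dz":0,"twist":0},
    {"jaw":-0.4,"dx":-0.0195,"dy":-0.0255,"dz":0,"twist":0},
    {"jaw":-0.4,"dx":-0.0195,"dy":-0.0255,"dz":0,"twist":0},
    {"jaw":-0.4,"dx":-0.0195,"dy":-0.0255,"dz":0,"twist":0},
    {"jaw":-0.4,"dx":-0.0195,"dy":-0.0255,"dz":0,"twist":0},
    {"jaw":-0.4,"dx":-0.0195,"dy":-0.0255,"dz":0,"twist":0},
    {"jaw":-0.4,"dx":-0.0195,"dy":-0.0255,"dz":0,"twist":0},
    {"jaw":-0.4,"dx":-0.016,"dy":-0.021,"dz":0,"twist":0},
    {"jaw":-0.4,"dx":-0.012,"dy":-0.016,"dz":0,"twist":0},
    {"jaw":-0.4,"dx":-0.005,"dy":-0.006,"dz":0,"twist":0}
  ]
}}

```text
t: 12.1
eef_pos: [0.4578, -0.0064, 0.1957]
ee_rot: [3.141, 0.001, -0.338]
force: [-0.2, -0.4, -2.3]
width: 0.0439
gripper_force: 25.0
```

```bash
python3 - <<'E'
from h import *
s=st()
im=arm.grab_frame('wrist')
pp('wrist',['mat','tape','pack'])
im=arm.grab_frame('top')
pp('top',['mat','tape','pack'])
E
```

```text
{'t': 12.1, 'q': [0.4178, 0.0903, -0.5848, -0.0007, -0.8964, 0.8154], 'eef_pos': [0.4578, -0.0064, 0.1957], 'ee_rot': [3.1415, 0.0009, -0.338], 'force': [-0.2091, -0.406, -2.2675], 'width': 0.0439, 'gripper_force': 24.9996}
wrist mat [([0.4815, 0.01, -0.0022], 0.85)]
wrist tape []
wrist pack [([0.455, -0.0026, 0.1149], 0.68)]
top mat []
top tape [([0.5449, 0.061, 0.0023], 0.49), ([0.7542, 0.1334, 0.0005], 0.25)]
top pack [([0.5443, -0.3092, 0.0014], 0.54)]
```

Emit:
{"name": "move_arm", "arguments": {
  "increments": [
    {"jaw":-0.4,"dx":0,"dy":0,"dz":0.008,"twist":0},
    {"jaw":-0.4,"dx":0,"dy":0,"dz":0.014,"twist":0},
    {"jaw":-0.4,"dx":0,"dy":0,"dz":0.016,"twist":0},
    {"jaw":-0.4,"dx":0,"dy":0,"dz":0.016,"twist":0},
    {"jaw":-0.4,"dx":0,"dy":0,"dz":0.016,"twist":0},
    {"jaw":-0.4,"dx":0,"dy":0,"dz":0.014,"twist":0},
    {"jaw":-0.4,"dx":0,"dy":0,"dz":0.01,"twist":0},
    {"jaw":-0.4,"dx":0,"dy":0,"dz":0.007,"twist":0},
    {"jaw":-0.4,"dx":0,"dy":0,"dz":0.004,"twist":0},
    {"jaw":-0.4,"dx":0,"dy":0,"dz":0,"twist":0},
    {"jaw":-0.4,"dx":0,"dy":0,"dz":0,"twist":0}
  ]
}}

```text
t: 13.42
eef_pos: [0.4595, -0.0084, 0.0912]
ee_rot: [3.141, -0.0, -0.34]
force: [1.3, 0.8, -2.7]
width: 0.0436
gripper_force: 25.0
```

Emit:
{"name": "move_arm", "arguments": {
  "increments": [
    {"jaw":-0.4,"dx":0,"dy":0,"dz":0.002,"twist":0},
    {"jaw":-0.4,"dx":0,"dy":0,"dz":0.002,"twist":0},
    {"jaw":-0.4,"dx":0,"dy":0,"dz":0.0015,"twist":0},
    {"jaw":-0.4,"dx":0,"dy":0,"dz":0,"twist":0},
    {"jaw":-0.4,"dx":0,"dy":0,"dz":0,"twist":0}
  ]
}}

```text
t: 13.83
eef_pos: [0.4593, -0.0083, 0.0858]
ee_rot: [-3.141, -0.0, -0.34]
force: [-0.4, 0.7, -2.0]
width: 0.0437
gripper_force: 25.0
```

Emit:
{"name": "move_arm", "arguments": {
  "increments": [
    {"jaw":-0.4,"dx":0,"dy":0,"dz":0.001,"twist":0},
    {"jaw":-0.4,"dx":0,"dy":0,"dz":0.001,"twist":0},
    {"jaw":-0.4,"dx":0,"dy":0,"dz":0,"twist":0},
    {"jaw":-0.4,"dx":0,"dy":0,"dz":0,"twist":0}
  ]
}}

```text
t: 14.17
eef_pos: [0.4595, -0.0083, 0.0844]
ee_rot: [-3.141, -0.001, -0.339]
force: [-4.0, 1.4, 9.9]
width: 0.0438
gripper_force: 25.0
```

Emit:
{"name": "move_arm", "arguments": {
  "increments": [
    {"jaw":-0.1,"dx":0,"dy":0,"dz":0,"twist":0},
    {"jaw":0.3,"dx":0,"dy":0,"dz":0,"twist":0},
    {"jaw":0.3,"dx":0,"dy":0,"dz":0,"twist":0},
    {"jaw":0.3,"dx":0,"dy":0,"dz":0,"twist":0},
    {"jaw":0.3,"dx":0,"dy":0,"dz":-0.01,"twist":0},
    {"jaw":0.3,"dx":0,"dy":0,"dz":-0.02,"twist":0},
    {"jaw":0.3,"dx":0,"dy":0,"dz":-0.025,"twist":0},
    {"jaw":0.7,"dx":0,"dy":0,"dz":-0.025,"twist":0.05},
    {"jaw":0.8,"dx":0,"dy":0,"dz":-0.015,"twist":0.1},
    {"jaw":0.8,"dx":0,"dy":0,"dz":0,"twist":0.12},
    {"jaw":0.8,"dx":0,"dy":0,"dz":0,"twist":0.12},
    {"jaw":0.8,"dx":0,"dy":0,"dz":0,"twist":0.12}
  ]
}}

```text
t: 15.17
eef_pos: [0.4595, -0.0083, 0.1791]
ee_rot: [-3.14, -0.0, -0.856]
force: [0.2, -0.7, -0.5]
width: 0.0783
gripper_force: 0.0
```

Emit:
{"name": "move_arm", "arguments": {
  "increments": [
    {"jaw":0.8,"dx":0,"dy":0,"dz":0,"twist":0.12},
    {"jaw":0.8,"dx":0,"dy":0,"dz":0,"twist":0.12},
    {"jaw":0.8,"dx":0,"dy":0,"dz":0,"twist":0.12},
    {"jaw":0.8,"dx":0,"dy":0,"dz":0,"twist":0.12},
    {"jaw":0.8,"dx":0,"dy":0,"dz":0,"twist":0.12},
    {"jaw":0.8,"dx":0,"dy":0,"dz":0,"twist":0.12},
    {"jaw":0.8,"dx":0,"dy":0,"dz":0,"twist":0.12},
    {"jaw":0.8,"dx":0,"dy":0,"dz":0,"twist":0.12},
    {"jaw":0.8,"dx":0,"dy":0,"dz":0,"twist":0.1},
    {"jaw":0.8,"dx":0,"dy":0,"dz":0,"twist":0}
  ]
}}

```text
t: 16.0
eef_pos: [0.4593, -0.0084, 0.1785]
ee_rot: [3.141, -0.0, -1.914]
force: [-0.3, -0.5, 0.2]
width: 0.0791
gripper_force: 0.0
```

```bash
python3 - <<'E'
from h import *
s=st()
im=arm.grab_frame('wrist'); cv2.imwrite('pics/w6.png',im)
pp('wrist',['pack'])
for d in arm.silhouettes('wrist','pack')[:1]:
    ys,xs=np.nonzero(d['pixels']);print(xs.min(),xs.max(),ys.min(),ys.max())
# predicted pixels of the pack top corners if unmoved
I=arm.camera_info('wrist');T=np.linalg.inv(I['extrinsics'])
y=-.34;c=np.array([.4595,-.0083])
for a,b in((30,22),(30,-22),(-30,-22),(-30,22)):
    p=[*(c+np.array([[np.cos(y),-np.sin(y)],[np.sin(y),np.cos(y)]])@[a/1e3,b/1e3]),.044,1]
    u=I['K']@(T@p)[:3];print((u[:2]/u[2]).round(0))
E
```

```text
{'t': 16.0, 'q': [0.4125, 0.1145, -0.6049, -0.0, -0.8516, -0.756], 'eef_pos': [0.4593, -0.0084, 0.1785], 'ee_rot': [3.1414, -0.0001, -1.9144], 'force': [-0.2507, -0.5053, 0.2391], 'width': 0.0791, 'gripper_force': 0.0}
wrist pack [([0.4586, -0.0054, 0.0064], 0.93)]
283 375 202 276
[285. 278.]
[283. 214.]
[377. 215.]
[374. 278.]
```

View pics/w6.png

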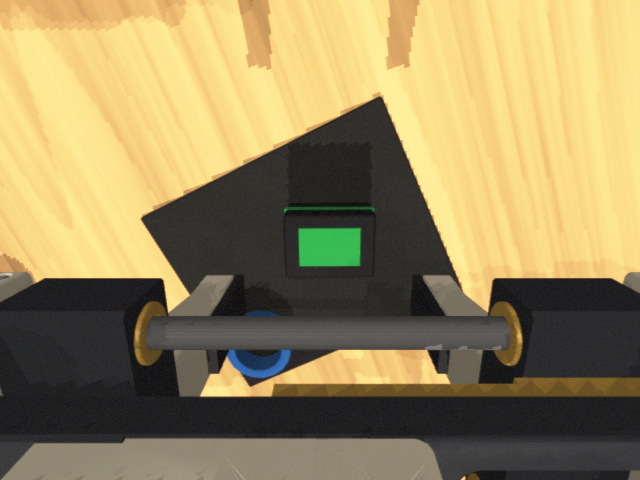

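Emit:
{"name": "move_arm", "arguments": {
  "force": 25,
  "increments": [
    {"jaw":0.8,"dx":0,"dy":0,"dz":0.01,"twist":0},
    {"jaw":0.8,"dx":0,"dy":0,"dz":0.018,"twist":0},
    {"jaw":0.8,"dx":0,"dy":0,"dz":0.018,"twist":0},
    {"jaw":0.8,"dx":0,"dy":0,"dz":0.018,"twist":0},
    {"jaw":0.8,"dx":0,"dy":0,"dz":0.015,"twist":0},
    {"jaw":0.8,"dx":0,"dy":0,"dz":0.012,"twist":0},
    {"jaw":0.8,"dx":0,"dy":0,"dz":0.005,"twist":0},
    {"jaw":0.8,"dx":0,"dy":0,"dz":0,"twist":0},
    {"jaw":0.8,"dx":0,"dy":0,"dz":0,"twist":0}
  ]
}}

```text
t: 16.9
eef_pos: [0.4595, -0.0083, 0.0828]
ee_rot: [3.141, -0.0, -1.908]
force: [-0.2, 0.6, 0.4]
width: 0.0788
gripper_force: 0.0
```

Emit:
{"name": "move_arm", "arguments": {
  "force": 25,
  "increments": [
    {"jaw":0.2,"dx":0,"dy":0,"dz":0,"twist":0},
    {"jaw":0,"dx":0,"dy":0,"dz":0,"twist":0},
    {"jaw":0,"dx":0,"dy":0,"dz":0,"twist":0},
    {"jaw":0,"dx":0,"dy":0,"dz":0,"twist":0},
    {"jaw":0,"dx":0,"dy":0,"dz":0,"twist":0},
    {"jaw":0,"dx":0,"dy":0,"dz":0,"twist":0},
    {"jaw":0,"dx":0,"dy":0,"dz":0,"twist":0}
  ]
}}

```text
t: 17.48
eef_pos: [0.4595, -0.0083, 0.0832]
ee_rot: [-3.141, 0.0, -1.91]
force: [-2.4, 0.9, 7.2]
width: 0.0599
gripper_force: 25.0
```

Emit:
{"name": "move_arm", "arguments": {
  "increments": [
    {"jaw":0,"dx":0,"dy":0,"dz":-0.004,"twist":0},
    {"jaw":0,"dx":0,"dy":0,"dz":-0.006,"twist":0},
    {"jaw":0,"dx":0,"dy":0,"dz":-0.01,"twist":0},
    {"jaw":0,"dx":0,"dy":0,"dz":-0.014,"twist":0},
    {"jaw":0,"dx":0,"dy":0,"dz":-0.016,"twist":0},
    {"jaw":0,"dx":0,"dy":0,"dz":-0.016,"twist":0},
    {"jaw":0,"dx":0,"dy":0,"dz":-0.016,"twist":0},
    {"jaw":0,"dx":0,"dy":0,"dz":-0.016,"twist":0},
    {"jaw":0,"dx":0,"dy":0,"dz":-0.012,"twist":0},
    {"jaw":0,"dx":0,"dy":0,"dz":-0.01,"twist":0},
    {"jaw":0,"dx":0,"dy":0,"dz":-0.005,"twist":0},
    {"jaw":0,"dx":0,"dy":0,"dz":0,"twist":0}
  ]
}}

```text
t: 18.48
eef_pos: [0.4597, -0.0082, 0.2089]
ee_rot: [-3.14, 0.001, -1.91]
force: [0.7, 0.9, -2.4]
width: 0.0598
gripper_force: 25.0
```

Emit:
{"name": "move_arm", "arguments": {
  "increments": [
    {"jaw":0,"dx":-0.015,"dy":0.0015,"dz":0,"twist":0},
    {"jaw":0,"dx":-0.03,"dy":0.003,"dz":0,"twist":0},
    {"jaw":0,"dx":-0.04,"dy":0.0035,"dz":0,"twist":0},
    {"jaw":0,"dx":-0.04,"dy":0.0035,"dz":0,"twist":0},
    {"jaw":0,"dx":-0.04,"dy":0.0035,"dz":0,"twist":0},
    {"jaw":0,"dx":-0.04,"dy":0.0035,"dz":0,"twist":0},
    {"jaw":0,"dx":-0.04,"dy":0.0035,"dz":0,"twist":0},
    {"jaw":0,"dx":-0.04,"dy":0.0035,"dz":0,"twist":0},
    {"jaw":0,"dx":-0.04,"dy":0.0035,"dz":0,"twist":0},
    {"jaw":0,"dx":-0.04,"dy":0.0035,"dz":0,"twist":0},
    {"jaw":0,"dx":-0.03,"dy":0.003,"dz":0,"twist":0},
    {"jaw":0,"dx":-0.015,"dy":0.002,"dz":0,"twist":0}
  ]
}}

```text
t: 19.48
eef_pos: [0.5605, 0.3942, 0.2055]
ee_rot: [3.141, -0.001, -1.908]
force: [0.4, -0.8, -2.2]
width: 0.0601
gripper_force: 25.0
```

```bash
python3 - <<'E'
from h import *
s=st()
im=arm.grab_frame('wrist'); cv2.imwrite('pics/w7.png',im)
I=arm.camera_info('wrist');np.savez('w7.npz',K=I['K'],E=I['extrinsics'])
pp('wrist',['charger','cradle','pack'])
im=arm.grab_frame('scene');pp('scene',['charger','cradle','pack'])
E
```

```text
{'t': 19.4833, 'q': [0.8966, 0.4354, -0.0746, -0.0001, -1.0623, -1.2338], 'eef_pos': [0.5605, 0.3942, 0.2055], 'ee_rot': [3.141, -0.0014, -1.908], 'force': [0.3987, -0.7702, -2.2261], 'width': 0.0601, 'gripper_force': 24.9995}
wrist charger [([0.5286, 0.2994, 0.0035], 0.75)]
wrist cradle [([0.5299, 0.2995, 0.0101], 0.94)]
wrist pack [([0.5622, 0.3962, 0.1281], 0.86)]
scene charger [([0.5305, 0.2979, 0.004], 0.92)]
scene cradle [([0.5282, 0.2966, 0.0093], 0.84)]
scene pack [([0.5598, 0.3867, 0.124], 0.58)]
```

View pics/w7.png

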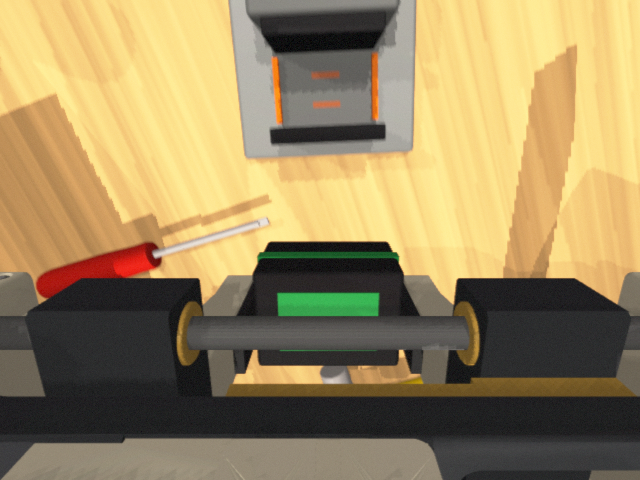

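```bash
python3 - <<'E'
import numpy as np,cv2
d=np.load('w7.npz');K,E=d['K'],d['E']
im=cv2.imread('pics/w7.png')
def w(p,z):
    p=np.atleast_2d(p).astype(float);r=(np.c_[p,np.ones(len(p))]@np.linalg.inv(K).T)@E[:3,:3].T
    return (E[:3,3]+r*((z-E[2,3])/r[:,2])[:,None])[:,:2]
h=cv2.cvtColor(im,cv2.COLOR_BGR2HSV)[:170]
m=((h[...,0]<14)&(h[...,1]>190)&(h[...,2]>120)).astype(np.uint8)
n,l,s,c=cv2.connectedComponentsWithStats(m)
for i in range(1,n):
    if s[i,4]>40:
        q=np.argwhere(l==i)[:,::-1]; vx,vy,_,_=cv2.fitLine(q.astype(np.float32),2,0,.01,.01).ravel()
        print(s[i],c[i].round(1),w(c[i],.018).round(4))
# base +y edge: columnwise strongest gray/wood transition (saturation)
S=cv2.GaussianBlur(h[...,1],(3,3),0).astype(int)
pts=[(x,135+np.argmax(np.diff(S[135:168,x]))+.5) for x in range(255,405,5)]
P=w(pts,.014);vx,vy,x0,y0=cv2.fitLine(P.astype(np.float32),cv2.DIST_HUBER,0,.001,.001).ravel()
print('edge yaw',np.arctan2(vy,vx)%np.pi-np.pi,x0,y0,np.std((P-[x0,y0])@[-vy,vx]))
yaw=(np.arctan2(vy,vx)+np.pi/2)%np.pi-np.pi/2
ax=np.array([np.cos(yaw),np.sin(yaw)]);ay=np.array([-ax[1],ax[0]])
# cradle centre line from edge: y=-47 from edge
print('yaw',yaw,'edge y coord',ay@[x0,y0])
for a in((.530,.2995),(.5282,.2966),(.5286,.2994),(.5305,.2979)): print('net',(ax@a).round(4),(ay@a).round(4))
# cheek +y top edges (dark), z=.07
G=cv2.cvtColor(im,6)[100:160].astype(int)
for x in (290,310,330,350,370):
    g=np.diff(G[:,x]);t=np.argmin(g[:36])+100.5;b=np.argmax(g)+100.5
    print(x,t,b,'cheek top inner y',(w((x,t),.07)@ay).round(4),'outer y(z=.07)',(w((x,b),.07)@ay).round(4))
for p in((276.5,90),(376,90)): print('stop x',(w(p,.02)@ax).round(4))
cv2.imwrite('pics/c7.png',cv2.resize(im[:170,220:430],None,fx=3.5,fy=3.5,interpolation=2))
E
```

```text
[372  54   6  64 305] [374.   84.8] [[0.4964 0.3072]]
[275  58   5  33  44] [277.9  74.7] [[0.5586 0.2783]]
edge yaw -0.2924142 0.5438739 0.34229302 0.00023684257932446806
yaw -0.29241407 edge y coord 0.4845426
net 0.4212 0.4396
net 0.4203 0.4363
net 0.4199 0.4391
net 0.4221 0.4382
290 128.5 142.5 cheek top inner y [0.4643] outer y(z=.07) [0.4725]
310 127.5 141.5 cheek top inner y [0.4643] outer y(z=.07) [0.4724]
330 126.5 140.5 cheek top inner y [0.4642] outer y(z=.07) [0.4724]
350 125.5 139.5 cheek top inner y [0.4642] outer y(z=.07) [0.4723]
370 124.5 138.5 cheek top inner y [0.4642] outer y(z=.07) [0.4723]
stop x [0.4563]
stop x [0.3856]
```

View pics/c7.png

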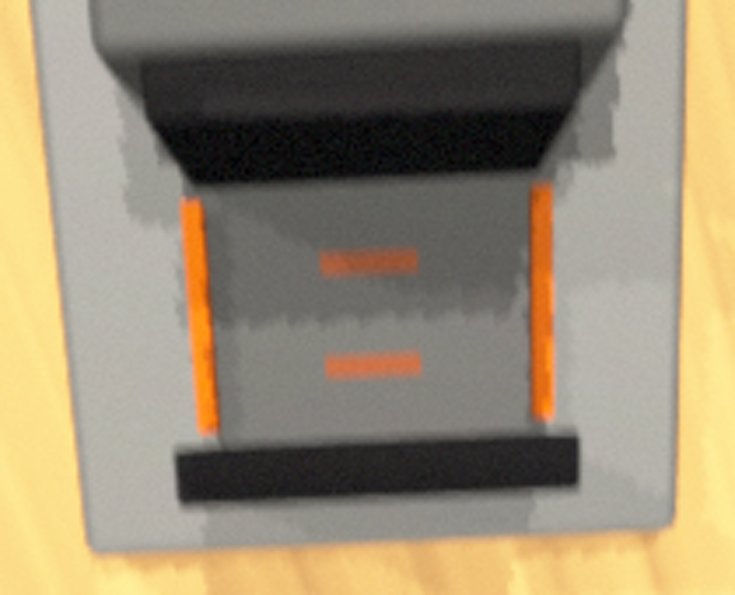

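Emit:
{"name": "move_arm", "arguments": {
  "increments": [
    {"jaw":0,"dx":0,"dy":0,"dz":0,"twist":-0.045},
    {"jaw":0,"dx":0.006,"dy":0.001,"dz":0,"twist":0},
    {"jaw":0,"dx":0.014,"dy":0.001,"dz":0,"twist":0},
    {"jaw":0,"dx":0.018,"dy":0,"dz":0,"twist":0},
    {"jaw":0,"dx":0.02,"dy":0,"dz":0,"twist":0},
    {"jaw":0,"dx":0.018,"dy":0,"dz":0,"twist":0},
    {"jaw":0,"dx":0.012,"dy":0,"dz":0.005,"twist":0},
    {"jaw":0,"dx":0.008,"dy":0,"dz":0.01,"twist":0},
    {"jaw":0,"dx":0.0045,"dy":0,"dz":0.01,"twist":0},
    {"jaw":0,"dx":0,"dy":0,"dz":0.006,"twist":0},
    {"jaw":0,"dx":0,"dy":0,"dz":0,"twist":0},
    {"jaw":0,"dx":0,"dy":0,"dz":0,"twist":0}
  ]
}}

```text
t: 20.88
eef_pos: [0.5294, 0.2953, 0.1764]
ee_rot: [3.142, -0.001, -1.865]
force: [-0.6, -0.6, -1.0]
width: 0.0599
gripper_force: 25.0
```

```bash
cat > e.py <<'E'
from h import *
s=st();a=np.array([.9576,-.2883]);b=np.array([.2883,.9576]);e=np.array([.5295,.2985])-s['eef_pos'][:2]
print('dx',-(b@e).round(4),'dy',-(a@e).round(4),'twist',round(s['ee_rot'][2]+1.863,4),'dz to seat',s['eef_pos'][2]-.0932)
E
python3 e.py
```

```text
{'t': 20.8833, 'q': [0.8309, 0.3441, -0.2945, 0.0003, -0.9328, -1.1252], 'eef_pos': [0.5294, 0.2953, 0.1764], 'ee_rot': [3.1415, -0.0006, -1.865], 'force': [-0.6477, -0.6488, -0.9635], 'width': 0.0599, 'gripper_force': 24.9996}
dx -0.0031 dy 0.0008 twist -0.002 dz to seat 0.08320612816238032
```

Correct dx −3 mm, then take one look while the pack is just above the cheeks.

Emit:
{"name": "move_arm", "arguments": {
  "increments": [
    {"jaw":0,"dx":-0.003,"dy":0.001,"dz":0.003,"twist":-0.002},
    {"jaw":0,"dx":0,"dy":0,"dz":0.008,"twist":0},
    {"jaw":0,"dx":0,"dy":0,"dz":0.006,"twist":0},
    {"jaw":0,"dx":0,"dy":0,"dz":0.002,"twist":0},
    {"jaw":0,"dx":0,"dy":0,"dz":0,"twist":0},
    {"jaw":0,"dx":0,"dy":0,"dz":0,"twist":0}
  ]
}}

```text
t: 21.38
eef_pos: [0.5291, 0.2984, 0.1574]
ee_rot: [3.141, -0.001, -1.863]
force: [-0.9, 0.3, -2.8]
width: 0.06
gripper_force: 25.0
```

```bash
python3 e.py; python3 - <<'E'
from h import *
im=arm.grab_frame('wrist'); cv2.imwrite('pics/w8.png',im)
E
```

```text
{'t': 21.3833, 'q': [0.8347, 0.3662, -0.3116, 0.0002, -0.8936, -1.1266], 'eef_pos': [0.5291, 0.2984, 0.1574], 'ee_rot': [3.1414, -0.0006, -1.8626], 'force': [-0.8841, 0.2934, -2.8194], 'width': 0.06, 'gripper_force': 24.9995}
dx -0.0002 dy -0.0003 twist 0.0004 dz to seat 0.06416291046823572
```

View pics/w8.png

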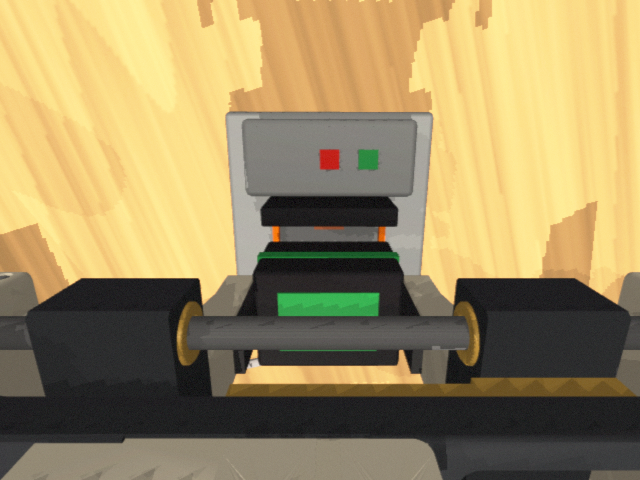

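Pack (centre column 328) lines up with the −y cheek (261–398) and the stops (276, 382), parallel. Lowering.

Emit:
{"name": "move_arm", "arguments": {
  "increments": [
    {"jaw":0,"dx":0,"dy":0,"dz":0.004,"twist":0},
    {"jaw":0,"dx":0,"dy":0,"dz":0.004,"twist":0},
    {"jaw":0,"dx":0,"dy":0,"dz":0.004,"twist":0},
    {"jaw":0,"dx":0,"dy":0,"dz":0.004,"twist":0},
    {"jaw":0,"dx":0,"dy":0,"dz":0,"twist":0}
  ]
}}

```text
t: 21.85
eef_pos: [0.5287, 0.2979, 0.1405]
ee_rot: [3.141, -0.001, -1.863]
force: [0.0, -0.3, -3.0]
width: 0.0597
gripper_force: 25.0
```

Emit:
{"name": "move_arm", "arguments": {
  "increments": [
    {"jaw":0,"dx":-0.0007,"dy":-0.0006,"dz":0.004,"twist":0},
    {"jaw":0,"dx":0,"dy":0,"dz":0.005,"twist":0},
    {"jaw":0,"dx":0,"dy":0,"dz":0.005,"twist":0},
    {"jaw":0,"dx":0,"dy":0,"dz":0.005,"twist":0},
    {"jaw":0,"dx":0,"dy":0,"dz":0.005,"twist":0},
    {"jaw":0,"dx":0,"dy":0,"dz":0,"twist":0}
  ]
}}

```text
t: 22.35
eef_pos: [0.5294, 0.2984, 0.1163]
ee_rot: [3.141, -0.002, -1.863]
force: [-0.8, -0.5, -1.7]
width: 0.0601
gripper_force: 25.0
```

Emit:
{"name": "move_arm", "arguments": {
  "increments": [
    {"jaw":0,"dx":0,"dy":0,"dz":0.004,"twist":0},
    {"jaw":0,"dx":0,"dy":0,"dz":0.004,"twist":0},
    {"jaw":0,"dx":0,"dy":0,"dz":0.003,"twist":0},
    {"jaw":0,"dx":0,"dy":0,"dz":0,"twist":0},
    {"jaw":0,"dx":0,"dy":0,"dz":0,"twist":0}
  ]
}}

```text
t: 22.77
eef_pos: [0.5299, 0.2988, 0.1065]
ee_rot: [3.141, -0.0, -1.863]
force: [-0.4, -0.5, -1.4]
width: 0.0598
gripper_force: 25.0
```

Emit:
{"name": "move_arm", "arguments": {
  "increments": [
    {"jaw":0,"dx":0,"dy":0,"dz":0.003,"twist":0},
    {"jaw":0,"dx":0,"dy":0,"dz":0.003,"twist":0},
    {"jaw":0,"dx":0,"dy":0,"dz":0.003,"twist":0},
    {"jaw":0,"dx":0,"dy":0,"dz":0.001,"twist":0},
    {"jaw":0,"dx":0,"dy":0,"dz":0,"twist":0},
    {"jaw":0,"dx":0,"dy":0,"dz":0,"twist":0}
  ]
}}

```text
t: 23.27
eef_pos: [0.53, 0.2988, 0.0966]
ee_rot: [3.142, -0.0, -1.863]
force: [0.2, 0.3, -1.9]
width: 0.0599
gripper_force: 25.0
```

Emit:
{"name": "move_arm", "arguments": {
  "increments": [
    {"jaw":0,"dx":0,"dy":0,"dz":0.001,"twist":0},
    {"jaw":0,"dx":0,"dy":0,"dz":0.001,"twist":0},
    {"jaw":0,"dx":0,"dy":0,"dz":0.001,"twist":0},
    {"jaw":0,"dx":0,"dy":0,"dz":0,"twist":0},
    {"jaw":0,"dx":0,"dy":0,"dz":0,"twist":0}
  ]
}}

```text
t: 23.68
eef_pos: [0.5299, 0.2988, 0.0936]
ee_rot: [3.142, -0.0, -1.863]
force: [-0.7, 0.5, -2.6]
width: 0.0598
gripper_force: 25.0
```

Emit:
{"name": "move_arm", "arguments": {
  "increments": [
    {"jaw":0,"dx":0,"dy":0,"dz":0.0008,"twist":0},
    {"jaw":0,"dx":0,"dy":0,"dz":0.0007,"twist":0},
    {"jaw":0,"dx":0,"dy":0,"dz":0,"twist":0},
    {"jaw":0,"dx":0,"dy":0,"dz":0,"twist":0}
  ]
}}

```text
t: 24.02
eef_pos: [0.53, 0.2989, 0.0933]
ee_rot: [-3.141, 0.0, -1.863]
force: [-3.2, -0.8, 7.1]
width: 0.0596
gripper_force: 25.0
```

Contact at exactly the predicted seating height. Release and retreat.

Emit:
{"name": "move_arm", "arguments": {
  "increments": [
    {"jaw":0.42,"dx":0,"dy":0,"dz":0,"twist":0},
    {"jaw":0.5,"dx":0,"dy":0,"dz":0,"twist":0},
    {"jaw":0.55,"dx":0,"dy":0,"dz":0,"twist":0},
    {"jaw":0.55,"dx":0,"dy":0,"dz":0,"twist":0},
    {"jaw":0.55,"dx":0,"dy":0,"dz":-0.005,"twist":0},
    {"jaw":0.55,"dx":0,"dy":0,"dz":-0.01,"twist":0},
    {"jaw":0.55,"dx":0,"dy":0,"dz":-0.02,"twist":0},
    {"jaw":0.55,"dx":0,"dy":0,"dz":-0.03,"twist":0},
    {"jaw":0.55,"dx":0,"dy":0,"dz":-0.03,"twist":0},
    {"jaw":0.55,"dx":-0.02,"dy":0,"dz":-0.03,"twist":0},
    {"jaw":0.55,"dx":-0.03,"dy":0,"dz":-0.01,"twist":0},
    {"jaw":0.55,"dx":-0.03,"dy":0,"dz":0,"twist":0}
  ]
}}

```text
t: 25.02
eef_pos: [0.5546, 0.3769, 0.2335]
ee_rot: [-3.137, 0.007, -1.863]
force: [-0.1, 0.5, 0.1]
width: 0.0677
gripper_force: 0.0
```

```bash
python3 - <<'E'
from h import *
st()
im=arm.grab_frame('wrist'); pp('wrist',['pack','cradle'])
im2=arm.grab_frame('scene'); pp('scene',['pack','jar','tape'])
o=np.zeros((480,800,3),np.uint8);o[:,:400]=cv2.resize(im[:330,180:460],(400,480));o[:,400:]=cv2.resize(im2[130:370,180:420],(400,480))
cv2.imwrite('pics/f.png',o)
E
```

```text
{'t': 25.0167, 'q': [0.8875, 0.3862, -0.0848, 0.0013, -1.0916, -1.1805], 'eef_pos': [0.5546, 0.3769, 0.2335], 'ee_rot': [-3.1374, 0.0072, -1.8632], 'force': [-0.0519, 0.4561, 0.0703], 'width': 0.0677, 'gripper_force': 0.0}
wrist pack [([0.5288, 0.3022, 0.0128], 0.78)]
wrist cradle []
scene pack [([0.5297, 0.2969, 0.0115], 0.62), ([0.768, -0.205, 0.0018], 0.32)]
scene jar [([0.7526, 0.0354, -0.0029], 0.66)]
scene tape [([0.5404, 0.0599, 0.0036], 0.59)]
```

View pics/f.png

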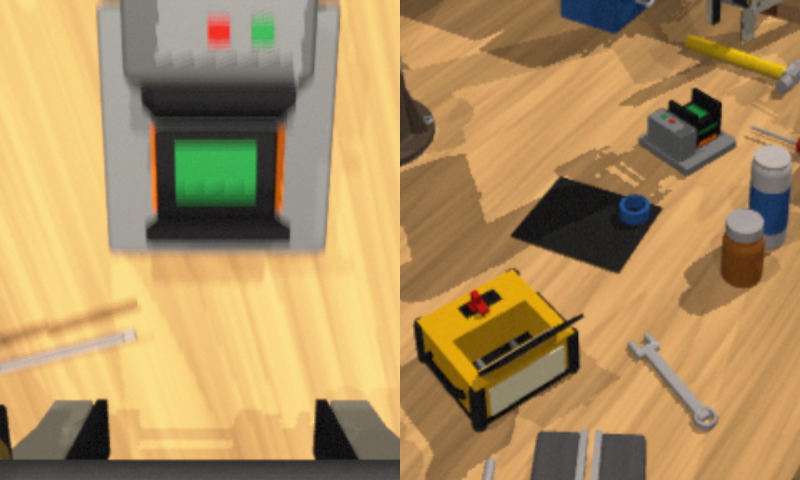

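The pack sits between the cheeks and stops, upright; the cover stands open, and the bystanders are in place. Handing in.

```bash
python3 -c "
from station import arm
print(arm.job_done())"
```

```text
the job is handed in; nothing more can be done
None
```

The job is handed in at about 25 s of the 67 s allowed: the battery pack was set on the mat, re-gripped by its ends and is now seated upright in the charger, the lamp's cover stands open, and the other things look undisturbed in the last pictures.

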